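# Square an embossing block into the corner jig and hold it

## Robot

A 6-joint arm with a two-finger parallel gripper is mounted at the origin on the work surface. World frame = base frame: x ahead of the robot, y to its left, z up, the work surface at z = 0. Lengths are in m, angles in rad, forces in N, time in s.
With the tool pointing down it reaches from about 0.3 to 0.775 m from the base axis. Payload 14.6 kg.
Tool frame: the origin (TCP) lies on the centre line of the jaws, within the pads' length; the fingertips stand 19 mm ahead of it and the grasp point (between the pads) is the TCP; y points along the fingers, x is the direction in which the jaws open and shut, and the axes are right-handed (so a half turn about y gives the same grasp; the last joint's range is limited). The gripper opens to 94 mm and grips with 3 to 60 N. Pads are 16 mm wide; open, the fingers measure 119 mm over their backs; the gripper's body (75 mm by 177 mm) begins 78 mm behind the grasp point.
Start: joints at [-1.396, 0.3, 1.521, -0, 1.321, -0.067], TCP at [0.132, -0.534, 0.224] pointing down, gripper open.
Joint ranges: [-3.03, 3.03], [-0.79, 2.21], [0.23, 2.52], [-1.04, 4.18], [0, 3.07], [-2.55, 2.55]. Speed limits (rad/s): [2.22, 2.22, 2.57, 3.14, 3.14, 3.14].

## Interface

Orientations are given as [roll, pitch, yaw] about the fixed x, y, z axes, in that order (R = Rz(yaw) Ry(pitch) Rx(roll)).
In Python, from station import get_obs, cams, workorder gives the robot as it stands.
- The arm moves only by the shell command python3 -m handwheel 'ROWS' [FORCE]. ROWS is JSON, a list of rows, each an object of numbers: "fingers": the opening, from -1 (shut) to 1 (fully open); "x", "y", "z": the shift along the tool's x, y, z in m; "spin": the turn about the tool's y in degrees. In form: [{"fingers": .., "x": .., "y": .., "z": .., "spin": ..}, ...]. A call has exactly 10 rows; each row is the pose to reach, as a shift and turn from the pose commanded when the call began, along the tool's axes at that moment; what a row does not reach only later rows make up. A row lasts 1/10 s, in which the tool goes at most 50 mm and 8.59 degrees, less where a joint would pass 70% of its speed; a pose out of reach is approached as far as the arm can. A call with a gripper value outside its range is refused whole. The fingers move at their own pace and stop on an object; FORCE is the grip in N (left out, the last holds). Time passes only in rows, so rows that repeat a pose let the fingers close, or fill a call up. It gives the time, the measured TCP pose, the force and the opening at its end, in the units of the state.
- get_obs(): the state, without advancing time (a new reading comes with each control period).
- cams.camera(name): name is "scene" or "side" or "wrist"; returns (picture, depth): 384x512x3 uint8, red, green, blue; 384x512 float32, m along the optical axis (not along the pixel's ray), 0 where there is no reading.
- cams.get_calibration(name): a dict with "fx", "fy", "cx", "cy" (pixels), "dist" ([k1, k2, p1, p2, k3] as OpenCV has them; the pictures are not rectified), "view" (4x4, takes a point from world to camera coordinates). Camera axes: x right, y down, z forward; pixel columns grow to the right and rows downward; lengths in m; the calibration is good to about 2 mm. A picture is of the moment at which its call begins: read the wrist's pose just before it. get_calibration takes no time and is no camera call; for the wrist camera it gives the pose at the moment of the call.
- workorder.hand_in(): hands the job in, once; it reports no verdict.
The state is a dict: "time_s": time; "qpos": joint angles; "joint_vel": joint speeds; "tau": joint torques, N m; "ee_pos": TCP position; "eef_rot": TCP orientation; "force": force on the tool from outside, world axes, zero at the start; "moment": the same for the moment, N m; "grip_width": finger opening in m.
Only numpy, scipy, OpenCV 4.12 (cv2) and the standard library are available. Lean on these libraries where they do the work, as an engineer would, in place of code of your own. Each camera call takes 0.05 s, during which the arm holds its last target. There are 200 camera calls.

## Task

Pick up the embossing block with the red grip and lay it flat on the corner jig's board, then push it into the corner so that its long side lies flush along the long fence and its end touches the short fence, both at once. The fences are only lightly screwed down, so press gently, never harder than 40 N on either. Finish while still holding the block pressed against both fences (do not let go), and leave the blue-gripped block, the dye jar and the mallet where they are.

Things in the scene. Friction and masses are not known exactly. Their poses are not given: they have to be found in the camera images.
- red_block: machined embossing block: aluminium body 70 (own x) x 46 (own y) x 32 mm high with a brass face underneath, and on top, centred, an upright red grip bar 50 (x) x 24 (y) x 34 mm high, so 66 mm high overall; about 0.4 kg. Origin: centre of the underside; z up. Half-turn symmetric. This is the part to seat. It starts standing flat on the table.
- blue_block: machined embossing block: aluminium body 70 (own x) x 46 (own y) x 32 mm high with a brass face underneath, and on top, centred, an upright blue grip bar 50 (x) x 24 (y) x 34 mm high, so 66 mm high overall; about 0.4 kg. Origin: centre of the underside; z up. Half-turn symmetric. Same shape; leave it alone.
- jig: corner jig, fixed: wooden board 200 (own x) x 160 (own y) x 8 mm thick with two dark steel fences 25 mm high (tops 33 mm above the table) along its +x and +y sides. Origin: centre of the underside, on the table; z up. Yaw within 30 degrees. Rigid. A block pressed hard down on the board or along one fence drags, which can be mistaken for touching the other fence.
- corner (a point): the inner corner of the jig, on the board's upper face (8 mm above the table) where the inner faces of the two fences meet; axes as the jig's. The free board lies to -x and -y of it. A block fully home has its origin 35 mm to -x and 23 mm to -y of this point, at the same height, its x axis parallel to the jig's x.
- long_fence: long fence, steel bar 185 (jig x) x 20 (jig y) x 25 mm high on the board; its inner face looks to the jig's -y and passes through the corner. Origin: centre of its underside, on the board's upper face, 10 mm behind the inner face.
- short_fence: short fence, steel bar 20 (jig x) x 120 (jig y) x 25 mm high on the board; its inner face looks to the jig's -x and passes through the corner. Origin: centre of its underside, on the board's upper face, 10 mm behind the inner face.
- dye_jar: closed amber glass jar with a black cap, 52 mm across, 70 mm high; bystander, leave alone. Origin: centre of its underside.
- mallet: mallet lying on the table, along its own x, about 200 mm long, white head 45 x 90 x 40 mm at its +x end; bystander, leave alone. Origin: near the middle of its length, at table height.
Not all that is in view belongs to the job. Leave any green or turquoise look-alike of the red_block alone.

How it is judged:
On the way:
1. the red-gripped block is lifted clear of the table in the gripper (height (world z) of red_block above 0.015 m and contact force between red_block and the fingers above 1 N and not (contact force between red_block and jig above 0.05 N)), for 0.2 s.
At the end, for the whole second after the job is handed in: Through the last second the red-gripped block lies at rest, flat on the board, within 4 mm of fully home (2 mm in height) and 0.05 rad of square and upright, presses each fence with 1 to 40 N at once, and the fingers still press or grip it (contact force between red_block and long_fence above 1 N and contact force between red_block and short_fence above 1 N and contact force between red_block and the fingers above 1 N and angle between the x axis of red_block and the x axis of jig, either way round below 0.05 rad and angle between red_block's own z axis and vertical below 0.05 rad and z of red_block in the frame of corner between -0.002 and 0.002 m and x of red_block in the frame of corner between -0.039 and -0.031 m and y of red_block in the frame of corner between -0.027 and -0.019 m and linear speed of red_block below 0.01 m/s); the arm keeps its last pose, push and grip.
It fails at once if the red-gripped block is pressed against a fence with more than 40 N (contact force between red_block and long_fence above 40 N or contact force between red_block and short_fence above 40 N).
It fails at once if a bystander (blue-gripped block, dye jar, mallet) is moved more than 20 mm or tipped (distance of any of blue_block, dye_jar, mallet from where it was at the start of the episode above 0.02 m or angle between any of blue_block, dye_jar, mallet's own z axis and vertical above 0.35 rad).
It also fails if it takes over 48 s, if anything falls off the work surface, if the arm or the gripper's body presses on something with over 40 N, if the wrist force passes 120 N, or if a joint passes its speed limit or range.

## Working session

There is one attempt and no reset: what is moved stays moved. The work goes in short steps, Python scripts to look and compute and a shell command to move; the robot and the scene stay as the last step left them, time stands still between calls to the robot, and variables do not carry over. Pictures are saved under pics/ and viewed, about 8 in all and at most 12, crops included, and the job is handed in when it is done.

```bash
ls; mkdir -p pics; python3 - <<'E'
from station import get_obs,cams
import cv2,numpy as np
print(get_obs())
for n in ("scene","side"):
    p,d=cams.camera(n); cv2.imwrite(f"pics/{n}0.png",p[:,:,::-1]); np.save(f"pics/{n}0.npy",d)
    c=cams.get_calibration(n); print(n,{k:np.round(c[k],4).tolist() for k in c})
E
```

```text
pics
{'time_s': 0.0, 'qpos': array([-1.39561727e+00,  3.00451513e-01,  1.52156419e+00, -2.28368048e-05,
        1.32067140e+00, -6.66124922e-02]), 'joint_vel': array([ 0.00042821,  0.0011491 ,  0.00121521,  0.00180029, -0.00077134,
       -0.00119856]), 'tau': array([-2.26652010e-03, -5.31809628e+01, -3.52741098e+01,  7.06409407e-02,
        2.44026049e-02, -4.52106781e-05]), 'ee_pos': array([ 0.13163864, -0.53377983,  0.2239042 ]), 'eef_rot': array([-1.57074555e+00,  1.09350040e-03, -1.32899908e+00]), 'force': array([ 0.31390189, -0.03721164, -0.72910271]), 'moment': array([-0.01611054, -0.012489  ,  0.0088498 ]), 'grip_width': 0.09409402510985966}
scene {'fx': 417.9374, 'fy': 417.9374, 'cx': 252.2943, 'cy': 192.7477, 'dist': [-0.0099, 0.0, 0.0, 0.0, 0.0], 'view': [[-0.4744, 0.8803, -0.0003, 0.3657], [0.6479, 0.3489, -0.6771, -0.2708], [-0.5959, -0.3214, -0.7359, 1.3176], [0.0, 0.0, 0.0, 1.0]]}
side {'fx': 411.6897, 'fy': 411.6897, 'cx': 251.4046, 'cy': 195.5195, 'dist': [-0.0197, 0.0, 0.0, 0.0, 0.0], 'view': [[-0.802, -0.5973, 0.0044, 0.3645], [-0.3098, 0.4095, -0.8581, 0.2864], [0.5108, -0.6895, -0.5135, 0.9364], [0.0, 0.0, 0.0, 1.0]]}
```

View pics/scene0.png

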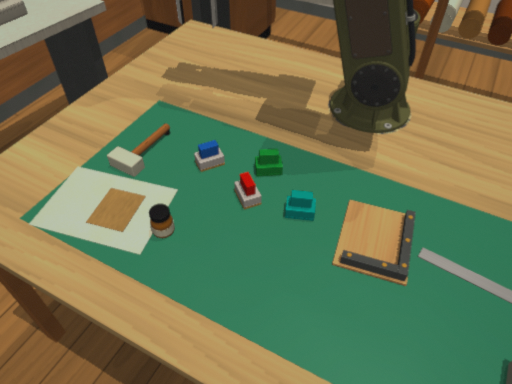

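View pics/side0.png

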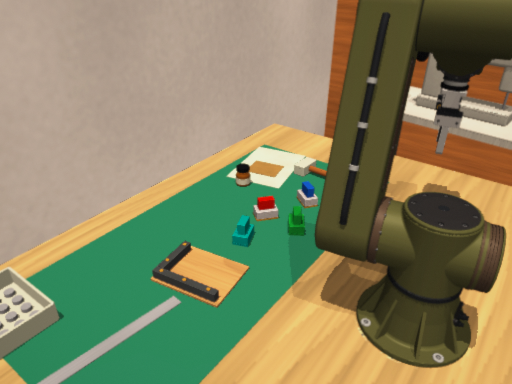

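The red block is at about (248,190) in the scene view. The jig is at (375,240), with fences along its right edge (408,240) and bottom edge (375,265). Blue, green and teal look-alikes stand near the red block. Next I'll turn the depth into world points.

```bash
cat > h.py <<'E'
import cv2,numpy as np
from station import get_obs,cams
def cloud(d,c):
    h,w=d.shape; v,u=np.mgrid[:h,:w]
    K=np.array([[c["fx"],0,c["cx"]],[0,c["fy"],c["cy"]],[0,0,1.]])
    n=cv2.undistortPoints(np.stack([u,v],-1).reshape(-1,1,2).astype(float),K,np.array(c["dist"],float)).reshape(h,w,2)
    P=np.dstack([n*d[...,None],d]); V=np.array(c["view"])
    W=(P-V[:3,3])@V[:3,:3]; W[d<=0]=np.nan
    return W
def rect(m,W,zlo,zhi):
    s=W[m&(W[...,2]>zlo)&(W[...,2]<zhi)]
    r=cv2.minAreaRect((s[:,:2]*1000).astype(np.float32)); return len(s),np.median(s[:,2]).round(4),np.round(r[0],1),np.round(r[1],1),round(r[2],1)
def masks(p):
    hsv=cv2.cvtColor(p,cv2.COLOR_RGB2HSV); H,S,V=hsv[...,0].astype(int),hsv[...,1],hsv[...,2]
    return dict(red=((H<5)|(H>175))&(S>200)&(V>90),blue=(H>105)&(H<125)&(S>150)&(V>60),dark=(V<75)&(S<110))
E
python3 - <<'E'
from h import *
for n in ("scene","side"):
    p=cv2.imread(f"pics/{n}0.png")[:,:,::-1]; d=np.load(f"pics/{n}0.npy"); W=cloud(d,cams.get_calibration(n)); M=masks(p)
    print(n)
    def at(u,v): return np.round(np.nanmedian(W[v-1:v+2,u-1:u+2].reshape(-1,3),0),4)
    pts=dict(scene=dict(table=(300,260),board=(370,230),green=(268,155),teal=(301,197),jar=(160,211),mallet=(125,160),red=(248,180)),
      side=dict(table=(120,280),board=(210,265),green=(296,214),teal=(243,225),red=(265,203)))[n]
    for k,q in pts.items(): print(k,at(*q))
    R=M["red"]&(np.hypot(W[...,0]-at(*pts["red"])[0],W[...,1]-at(*pts["red"])[1])<.06)
    print("red all",rect(R,W,.02,.09),"top",rect(R,W,.06,.072))
    b=at(*pts["board"]); near=np.hypot(W[...,0]-b[0],W[...,1]-b[1])<.16
    print("fence",rect(M["dark"]&near,W,.029,.038)); print("jig",rect(near,W,.005,.05))
    img=np.zeros((400,800,3),np.uint8); o=np.isfinite(W[...,2])
    # top-down: cols y, rows x
    s=W[o]; c=p[o]; i=((s[:,0]-.25)*1000).astype(int); j=((s[:,1]+.45)*1000).astype(int); k=(i>=0)&(i<400)&(j>=0)&(j<800)&(s[:,2]<.2)
    for a in(0,1,2):
        for e in (0,1,2): img[np.clip(i[k]+a,0,399),np.clip(j[k]+e,0,799)]=c[k]
    cv2.imwrite(f"pics/top_{n}.png",img[:,:,::-1])
E
```

```text
scene
table [ 0.6258  0.0429 -0.    ]
board [0.4763 0.155  0.0074]
green [ 0.4112 -0.1472  0.0608]
teal [ 0.5063 -0.0137  0.063 ]
jar [ 0.7001 -0.2738  0.0687]
mallet [ 0.5836 -0.4799  0.0389]
red [ 0.5175 -0.1484  0.0638]
red all (191, np.float64(0.0631), array([ 517.5, -151.1]), array([49.2, 21.4]), 50.0) top (133, np.float64(0.064), array([ 517.1, -151.3]), array([48.5, 21.4]), 49.2)
fence (250, np.float64(0.0312), array([532.3, 218.2]), array([109.5, 203.7]), 61.9)
jig (4684, np.float64(0.0078), array([500.8, 126. ]), array([203.2, 254.3]), 9.2)
side
table [ 0.6414  0.3121 -0.0009]
board [0.4897 0.1372 0.0075]
green [ 0.3927 -0.1334  0.0649]
teal [0.4832 0.0017 0.064 ]
red [ 0.5098 -0.1422  0.0555]
red all (183, np.float64(0.0576), array([ 515.4, -152.3]), array([47.4, 30.5]), 49.9) top (79, np.float64(0.0652), array([ 514.8, -152. ]), array([48.2, 29.2]), 55.5)
fence (218, np.float64(0.0317), array([491.5, 181.2]), array([183. , 134.2]), 8.7)
jig (3675, np.float64(0.0087), array([494.6, 133.3]), array([197.4, 306.7]), 7.4)
```

View pics/top_scene.png

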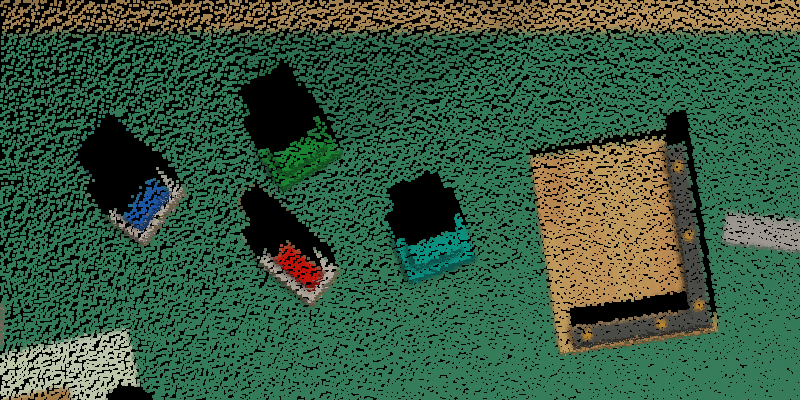

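The top-down view puts red at about (0.516,-0.151) with long axis at about 50°. The jig yaw is about +9°, and its inner corner is near (0.55,0.238). I'll move above red for a close look.

```bash
python3 -m handwheel '[{"fingers":1,"x":-0.025,"y":0,"z":0.042,"spin":-4},{"fingers":1,"x":-0.05,"y":0,"z":0.083,"spin":-8},{"fingers":1,"x":-0.075,"y":0,"z":0.125,"spin":-12},{"fingers":1,"x":-0.1,"y":0,"z":0.166,"spin":-16},{"fingers":1,"x":-0.125,"y":0,"z":0.208,"spin":-20},{"fingers":1,"x":-0.15,"y":0,"z":0.249,"spin":-24},{"fingers":1,"x":-0.175,"y":0,"z":0.291,"spin":-28},{"fingers":1,"x":-0.2,"y":0,"z":0.332,"spin":-32},{"fingers":1,"x":-0.225,"y":0,"z":0.374,"spin":-36},{"fingers":1,"x":-0.25,"y":0,"z":0.415,"spin":-36}]' 10
python3 - <<'E'
from h import *
c=cams.get_calibration("wrist"); p,d=cams.camera("wrist"); cv2.imwrite("pics/w1.png",p[:,:,::-1]); np.save("pics/w1.npy",d)
print(c["fx"],np.round(c["view"],3).tolist()); 
W=cloud(d,c); print(rect(masks(p)["red"],W,.06,.075)); o=get_obs(); print(o["ee_pos"],o["eef_rot"],o["qpos"],o["time_s"])
E
```

```text
time_s: 1.1
ee_pos: [0.4758, -0.1901, 0.2243]
eef_rot: [-1.571, 0.0, -0.698]
force: [-0.1, -0.5, 0.4]
grip_width: 0.0938
319.20381547787633 [[0.766, -0.642, -0.0, -0.486], [-0.619, -0.739, 0.267, 0.126], [-0.172, -0.205, -0.964, 0.434], [0.0, 0.0, 0.0, 1.0]]
(269, np.float64(0.066), array([ 516.8, -151.2]), array([38., 22.]), 50.8)
[ 0.47920131 -0.18592225  0.22417792] [-1.56930205e+00  3.12659912e-04 -6.96739689e-01] [-4.42118981e-01  2.19829297e-01  1.62239071e+00  1.58283489e-03
  1.29929917e+00  2.54196522e-01] 1.15
```

View pics/w1.png

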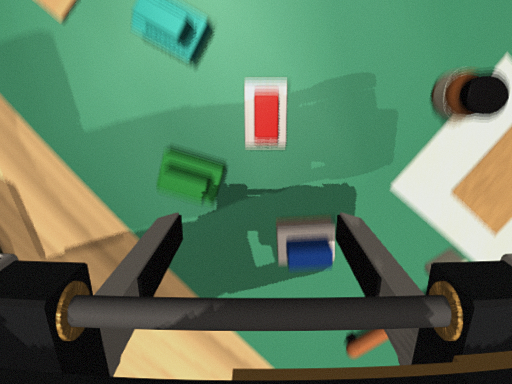

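The wrist view is motion-blurred. Red is at (266,113), almost aligned with the image axes, with blue at (308,245), green at (190,172) and teal at (172,27), all clear of it. I'll re-measure now that the arm has settled.

```bash
python3 - <<'E'
from h import *
for i in range(3):
    c=cams.get_calibration("wrist"); p,d=cams.camera("wrist"); 
    W=cloud(d,c); o=get_obs(); print(o["ee_pos"],o["eef_rot"],o["time_s"],np.abs(o["joint_vel"]).max())
    print(rect(masks(p)["red"],W,.06,.075))
    near=np.hypot(W[...,0]-.517,W[...,1]+.151)<.055
    print("body",rect(near,W,.025,.038), "all",rect(near,W,.02,.08))
a=np.radians(-40); D=np.array([.5168,-.1512])-o["ee_pos"][:2]
y=o["eef_rot"][2]; print("x,z",D@[np.cos(y),np.sin(y)],D@[-np.sin(y),np.cos(y)])
cv2.imwrite("pics/w2.png",p[:,:,::-1])
E
```

```text
[ 0.47720993 -0.18824018  0.22395926] [-1.57028140e+00  7.58803203e-04 -6.95733355e-01] 1.2 0.09381418757476914
(478, np.float64(0.0663), array([ 514. , -154.5]), array([48.6, 21.9]), 49.9)
body (1460, np.float64(0.0322), array([ 513.3, -154.3]), array([69.1, 46. ]), 49.8) all (2678, np.float64(0.0333), array([ 513.3, -154.3]), array([69.1, 46. ]), 49.8)
[ 0.47579077 -0.18998926  0.22387095] [-1.57098382e+00  1.01179063e-03 -6.96820666e-01] 1.25 0.06781633306250566
(439, np.float64(0.0662), array([ 513.5, -154.9]), array([47.4, 22.2]), 50.3)
body (1451, np.float64(0.0322), array([ 513.4, -154.2]), array([68.6, 46.1]), 49.9) all (2692, np.float64(0.0333), array([ 513.4, -154.2]), array([68.6, 46.1]), 49.9)
[ 0.4749043  -0.19123475  0.22396392] [-1.57117183e+00  9.38519716e-04 -6.98724769e-01] 1.3 0.04409711184019463
(422, np.float64(0.0661), array([ 513.9, -154.5]), array([47.1, 22.1]), 50.2)
body (1517, np.float64(0.0322), array([ 513.6, -154.1]), array([69.8, 46.1]), 49.7) all (2737, np.float64(0.0332), array([ 513.6, -154.1]), array([69.8, 46.1]), 49.7)
x,z 0.0063259639302149385 0.057602193555420185
```

Red block centre is (0.5135,-0.1542) with yaw 49.8°. I'll shift, descend and grip.

```bash
python3 -m handwheel '[{"fingers":0.3,"x":0.006,"y":0,"z":0.027,"spin":0},{"fingers":0.3,"x":0.006,"y":0,"z":0.054,"spin":0},{"fingers":0.3,"x":0.006,"y":0.02,"z":0.054,"spin":0},{"fingers":0.3,"x":0.006,"y":0.05,"z":0.054,"spin":0},{"fingers":0.3,"x":0.006,"y":0.08,"z":0.054,"spin":0},{"fingers":0.3,"x":0.006,"y":0.11,"z":0.054,"spin":0},{"fingers":0.3,"x":0.006,"y":0.14,"z":0.054,"spin":0},{"fingers":0.3,"x":0.006,"y":0.16,"z":0.054,"spin":0},{"fingers":0.3,"x":0.006,"y":0.169,"z":0.054,"spin":0},{"fingers":0.3,"x":0.006,"y":0.169,"z":0.054,"spin":0}]' 25
python3 -m handwheel '[{"fingers":-1,"x":0,"y":0,"z":0,"spin":0},{"fingers":-1,"x":0,"y":0,"z":0,"spin":0},{"fingers":-1,"x":0,"y":0,"z":0,"spin":0},{"fingers":-1,"x":0,"y":0,"z":0,"spin":0},{"fingers":-1,"x":0,"y":0,"z":0,"spin":0},{"fingers":-1,"x":0,"y":0,"z":0,"spin":0},{"fingers":-1,"x":0,"y":0,"z":0,"spin":0},{"fingers":-1,"x":0,"y":0,"z":0,"spin":0},{"fingers":-1,"x":0,"y":0,"z":0,"spin":0},{"fingers":-1,"x":0,"y":0,"z":0,"spin":0}]' 25
```

```text
time_s: 2.3
ee_pos: [0.5133, -0.1552, 0.0548]
eef_rot: [-1.571, 0.002, -0.702]
force: [-0.8, 0.1, -0.3]
grip_width: 0.0606
time_s: 3.3
ee_pos: [0.5143, -0.1545, 0.0557]
eef_rot: [-1.571, -0.0, -0.701]
force: [-0.6, -0.1, 4.9]
grip_width: 0.0239
```

```bash
python3 -m handwheel '[{"fingers":-1,"x":0,"y":-0.01,"z":0,"spin":0},{"fingers":-1,"x":0,"y":-0.03,"z":0,"spin":0},{"fingers":-1,"x":0,"y":-0.06,"z":0,"spin":0},{"fingers":-1,"x":0,"y":-0.09,"z":0,"spin":0},{"fingers":-1,"x":0,"y":-0.12,"z":0,"spin":0},{"fingers":-1,"x":0,"y":-0.15,"z":0,"spin":0},{"fingers":-1,"x":-0.02,"y":-0.165,"z":0.015,"spin":4},{"fingers":-1,"x":-0.05,"y":-0.17,"z":0.037,"spin":8},{"fingers":-1,"x":-0.08,"y":-0.17,"z":0.06,"spin":12},{"fingers":-1,"x":-0.11,"y":-0.17,"z":0.082,"spin":16}]' 25
python3 - <<'E'
from h import *
o=get_obs(); y=o["eef_rot"][2]; D=np.array([.44,.16])-o["ee_pos"][:2]
print(y,"x,z",D@[np.cos(y),np.sin(y)],D@[-np.sin(y),np.cos(y)],"spin",np.degrees(y)+80.6)
E
```

```text
time_s: 4.3
ee_pos: [0.4821, -0.0196, 0.2257]
eef_rot: [-1.571, 0.0, -0.983]
force: [0.8, 0.4, -4.3]
grip_width: 0.0238
-0.9831957348972176 x,z -0.17282967077037006 0.06449062849864395 spin 24.26703395512608
```

```bash
python3 -m handwheel '[{"fingers":-1,"x":-0.03,"y":0,"z":0.011,"spin":4},{"fingers":-1,"x":-0.06,"y":0,"z":0.022,"spin":8},{"fingers":-1,"x":-0.09,"y":0,"z":0.033,"spin":12},{"fingers":-1,"x":-0.12,"y":0,"z":0.044,"spin":16},{"fingers":-1,"x":-0.15,"y":0,"z":0.055,"spin":20},{"fingers":-1,"x":-0.173,"y":0,"z":0.064,"spin":24.3},{"fingers":-1,"x":-0.173,"y":0,"z":0.064,"spin":24.3},{"fingers":-1,"x":-0.173,"y":0,"z":0.064,"spin":24.3},{"fingers":-1,"x":-0.173,"y":0,"z":0.064,"spin":24.3},{"fingers":-1,"x":-0.173,"y":0,"z":0.064,"spin":24.3}]' 25
python3 - <<'E'
from h import *
o=get_obs(); c=cams.get_calibration("wrist"); p,d=cams.camera("wrist"); W=cloud(d,c)
cv2.imwrite("pics/w3.png",p[:,:,::-1]); np.save("pics/W3.npy",W); print(o["ee_pos"],o["eef_rot"],np.round(c["view"],3).tolist())
E
```

```text
time_s: 5.3
ee_pos: [0.4399, 0.1577, 0.2255]
eef_rot: [-1.571, -0.0, -1.405]
force: [-0.1, 0.8, -4.3]
grip_width: 0.0239
[0.43985343 0.15771999 0.22545731] [-1.57099362e+00 -7.93798957e-05 -1.40458259e+00] [[0.166, -0.986, 0.0, 0.083], [-0.95, -0.16, 0.267, 0.415], [-0.263, -0.044, -0.964, 0.515], [0.0, 0.0, 0.0, 1.0]]
```

View pics/w3.png

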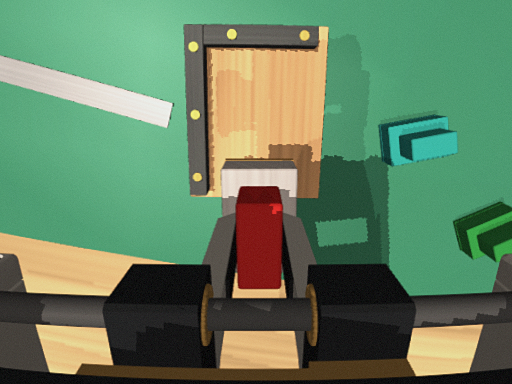

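The wrist view shows the long fence at left, (195,25) to (198,195), the short fence along the top, (190,37) to (318,37), and the block in the grip at (259,210). Now I'll fit the fences and the held block.

```bash
python3 - <<'E'
from h import *
W=np.load("pics/W3.npy"); c=cams.get_calibration("wrist"); V=np.array(c["view"]); print("cam",-V[:3,:3].T@V[:3,3])
v,u=np.mgrid[:384,:512]; z=W[...,2]
top=(z>.029)&(z<.037)&(u>170)&(u<335)&(v<198)
print("board z",np.nanmedian(z[60:140,230:300]),"top z",np.median(z[top]), "table",np.nanmedian(z[60:100,400:480]))
L=W[top&(u<212)&(v>55)&(v<190)][:,:2]*1e3; S=W[top&(v<52)&(u>215)&(u<312)][:,:2]*1e3
yaw=np.radians(9.4)
for _ in range(3):
    R=np.array([[np.cos(yaw),np.sin(yaw)],[-np.sin(yaw),np.cos(yaw)]]) # to jig axes
    l=L@R.T; s=S@R.T
    def edges(a,t,w):  # along a, transverse t: per-bin mid, lo, hi
        b=np.arange(a.min()+3,a.max()-3,4); r=[]
        for q in b:
            k=t[(a>=q)&(a<q+4)]
            if len(k)>4: r.append((q+2,k.min(),k.max(),np.median(k)))
        return np.array(r)
    el=edges(l[:,0],l[:,1],0); es=edges(s[:,1],s[:,0],0)
    fl=[np.polyfit(el[:,0],el[:,i],1)[0] for i in(1,2,3)]; fs=[np.polyfit(es[:,0],es[:,i],1)[0] for i in(1,2,3)]
    print("yaw",np.degrees(yaw),"slopes deg L",np.degrees(fl).round(2),"S",np.degrees(fs).round(2),"L lo/hi",np.median(el[:,1:],0),"S lo/hi",np.median(es[:,1:],0))
    yaw+=np.mean(fl[:2])
cy=np.median(el[:,1:3],0).mean()-10; cx=np.median(es[:,1:3],0).mean()-10
C=R.T@[cx,cy]; print("corner (mid-10)",C, "lo edges",R.T@[np.median(es[:,1]),np.median(el[:,1])])
# held block: body top and grip
tcp=np.array([439.85,157.7]);
b=W[(z>.14)&(u>210)&(u<305)&(v>150)&(v<300)]; print("z hist",np.histogram(b[:,2],bins=np.arange(.14,.3,.01)))
E
```

```text
cam [0.51593096 0.17095728 0.38597595]
board z 0.00825593975529013 top z 0.033275849978862834 table 0.000901152982168036
yaw 9.4 slopes deg L [-0.85 -0.39 -0.52] S [0.71 0.74 0.83] L lo/hi [143.45542782 163.33504533 153.21733097] S lo/hi [587.80822427 607.70622414 597.90563402]
yaw 8.778887536996024 slopes deg L [-0.23  0.23  0.05] S [0.09 0.13 0.28] L lo/hi [149.05716425 168.66976714 158.78224852] S lo/hi [587.09954592 606.87552472 596.87509121]
yaw 8.783113801908934 slopes deg L [-0.23  0.23  0.04] S [0.1  0.14 0.28] L lo/hi [149.02109453 168.63114128 158.7426413 ] S lo/hi [587.10527125 606.88211269 596.85754357]
corner (mid-10) [557.38532584 236.71165229] lo edges [557.4658248  236.92138006]
z hist (array([   0,    0,   13,  189,  232,  255, 2373,  402,  576, 4448,  501,
        569,  583,  701,  363]), array([0.14, 0.15, 0.16, 0.17, 0.18, 0.19, 0.2 , 0.21, 0.22, 0.23, 0.24,
       0.25, 0.26, 0.27, 0.28, 0.29]))
```

```bash
python3 - <<'E'
from h import *
W=np.load("pics/W3.npy"); v,u=np.mgrid[:384,:512]; z=W[...,2]
m=(z>.197)&(z<.209)&(u>210)&(u<305)&(v>155)&(v<215)
P=W[m]; print("top z",np.median(P[:,2]))
yaw=1.5708-1.40458; R=np.array([[np.cos(yaw),np.sin(yaw)],[-np.sin(yaw),np.cos(yaw)]])
q=(P[:,:2]*1e3-[439.85,157.72])@R.T
print("x rng",np.percentile(q[:,0],[0,1,50,99,100]),"y",np.percentile(q[:,1],[0,1,50,99,100]))
r=[];f=[]
for a in np.arange(12,33,2.):
    k=q[(q[:,0]>=a)&(q[:,0]<a+2),1]
    if len(k)>5: r.append((a+1,k.min(),k.max()))
for a in np.arange(-20,20,3.):
    k=q[(q[:,1]>=a)&(q[:,1]<a+3),0]
    if len(k)>2: f.append((a+1.5,k.max()))
r=np.array(r);f=np.array(f); print(r.round(1).tolist()); print("side slopes",[np.degrees(np.polyfit(r[:,0],r[:,i],1)[0]).round(2) for i in(1,2)],"mid y",r[:,1:].mean(),"front slope",np.degrees(-np.polyfit(f[:,0],f[:,1],1)[0]),"front x",np.median(f[:,1]))
E
```

```text
top z 0.2020065330240553
x rng [ 5.67793548  6.64040425 26.24445641 34.95168156 35.31965247] y [-22.4324311  -21.82794187   0.88051399  23.10322338  23.71676469]
[[13.0, -21.8, 23.6], [15.0, -22.4, 23.6], [17.0, -22.3, 23.4], [19.0, -22.3, 23.4], [21.0, -22.2, 23.3], [23.0, -22.1, 23.2], [25.0, -22.0, 23.3], [27.0, -21.9, 23.1], [29.0, -21.9, 23.1], [31.0, -22.0, 23.7], [33.0, -21.7, 23.7]]
side slopes [np.float64(1.2), np.float64(-0.23)] mid y 0.6641687835688747 front slope 0.09980113002923365 front x 35.03214379968735
```

Jig yaw is about 8.7° and the corner is at (0.5574,0.2368). The block sits centred and square in the grip. I'll go to a point 12 mm off both fences and stay just above the board.

```bash
python3 -m handwheel '[{"fingers":-1,"x":-0.012,"y":0,"z":0.04,"spin":0.4},{"fingers":-1,"x":-0.0237,"y":0.02,"z":0.0815,"spin":0.8},{"fingers":-1,"x":-0.0237,"y":0.05,"z":0.0815,"spin":0.8},{"fingers":-1,"x":-0.0237,"y":0.08,"z":0.0815,"spin":0.8},{"fingers":-1,"x":-0.0237,"y":0.105,"z":0.0815,"spin":0.8},{"fingers":-1,"x":-0.0237,"y":0.125,"z":0.0815,"spin":0.8},{"fingers":-1,"x":-0.0237,"y":0.14,"z":0.0815,"spin":0.8},{"fingers":-1,"x":-0.0237,"y":0.15,"z":0.0815,"spin":0.8},{"fingers":-1,"x":-0.0237,"y":0.15,"z":0.0815,"spin":0.8},{"fingers":-1,"x":-0.0237,"y":0.15,"z":0.0815,"spin":0.8}]' 25
cat > s.py <<'E'
from h import *
o=get_obs(); J=np.radians(8.72); R=np.array([[np.cos(J),np.sin(J)],[-np.sin(J),np.cos(J)]])
# home TCP (jig axes mm remaining), force in jig axes; tool x ~ -jig y, tool z ~ jig x, tool y down
print("t",o["time_s"],"rem jigxy mm",R@(np.array([526.4,208.3])-o["ee_pos"][:2]*1e3),"z",o["ee_pos"][2]*1e3,"yaw err deg",np.degrees(o["eef_rot"][2])+90-8.72,"F jig",(R@o["force"][:2]).round(2),o["force"][2].round(2),"M",o["moment"].round(3))
E
python3 s.py
```

```text
time_s: 6.35
ee_pos: [0.5165, 0.1952, 0.076]
eef_rot: [-1.57, 0.0, -1.418]
force: [0.0, 0.7, -3.5]
grip_width: 0.0236
t 6.35 rem jigxy mm [11.73950787 11.43200038] z 76.00770777921976 yaw err deg 0.018871855740611565 F jig [0.13 0.64] -3.47 M [ 0.067 -0.019 -0.002]
```

```bash
python3 -m handwheel '[{"fingers":-1,"x":0,"y":0.002,"z":0,"spin":0},{"fingers":-1,"x":0,"y":0.004,"z":0,"spin":0},{"fingers":-1,"x":0,"y":0.006,"z":0,"spin":0},{"fingers":-1,"x":0,"y":0.008,"z":0,"spin":0},{"fingers":-1,"x":0,"y":0.009,"z":0,"spin":0},{"fingers":-1,"x":0,"y":0.01,"z":0,"spin":0},{"fingers":-1,"x":0,"y":0.0105,"z":0,"spin":0},{"fingers":-1,"x":0,"y":0.011,"z":0,"spin":0},{"fingers":-1,"x":0,"y":0.011,"z":0,"spin":0},{"fingers":-1,"x":0,"y":0.011,"z":0,"spin":0}]' 25; python3 s.py
```

```text
time_s: 7.35
ee_pos: [0.5162, 0.1953, 0.0645]
eef_rot: [-1.571, 0.0, -1.418]
force: [-0.1, 0.2, -3.9]
grip_width: 0.024
t 7.35 rem jigxy mm [12.06526828 11.25870447] z 64.46802398243435 yaw err deg 0.030438944911407972 F jig [-0.06  0.19] -3.85 M [ 0.032 -0.015 -0.036]
```

```bash
python3 -m handwheel '[{"fingers":-1,"x":0,"y":0.0002,"z":0,"spin":0},{"fingers":-1,"x":0,"y":0.0004,"z":0,"spin":0},{"fingers":-1,"x":0,"y":0.0006,"z":0,"spin":0},{"fingers":-1,"x":0,"y":0.0008,"z":0,"spin":0},{"fingers":-1,"x":0,"y":0.001,"z":0,"spin":0},{"fingers":-1,"x":0,"y":0.001,"z":0,"spin":0},{"fingers":-1,"x":0,"y":0.001,"z":0,"spin":0},{"fingers":-1,"x":0,"y":0.001,"z":0,"spin":0},{"fingers":-1,"x":0,"y":0.001,"z":0,"spin":0},{"fingers":-1,"x":0,"y":0.001,"z":0,"spin":0}]' 25; python3 s.py
```

```text
time_s: 8.35
ee_pos: [0.5163, 0.1954, 0.0638]
eef_rot: [-1.57, 0.0, -1.418]
force: [-1.5, -0.4, 5.0]
grip_width: 0.024
t 8.35 rem jigxy mm [11.90822773 11.22172896] z 63.797483048378844 yaw err deg 0.03629767219640989 F jig [-1.54 -0.22] 4.97 M [-0.19   0.466  0.067]
```

The block is touching the board: Fz went from -3.9 to +5 N. I'll ease off 0.3 mm and slide toward both fences, stopping about 3 mm short.

```bash
python3 -m handwheel '[{"fingers":-1,"x":0,"y":-0.0003,"z":0,"spin":0},{"fingers":-1,"x":-0.001,"y":-0.0003,"z":0.001,"spin":0},{"fingers":-1,"x":-0.002,"y":-0.0003,"z":0.002,"spin":0},{"fingers":-1,"x":-0.003,"y":-0.0003,"z":0.003,"spin":0},{"fingers":-1,"x":-0.004,"y":-0.0003,"z":0.004,"spin":0},{"fingers":-1,"x":-0.005,"y":-0.0003,"z":0.005,"spin":0},{"fingers":-1,"x":-0.006,"y":-0.0003,"z":0.006,"spin":0},{"fingers":-1,"x":-0.007,"y":-0.0003,"z":0.007,"spin":0},{"fingers":-1,"x":-0.008,"y":-0.0003,"z":0.008,"spin":0},{"fingers":-1,"x":-0.008,"y":-0.0003,"z":0.008,"spin":0}]' 25; python3 s.py
```

```text
time_s: 9.35
ee_pos: [0.523, 0.2047, 0.0638]
eef_rot: [-1.571, 0.0, -1.418]
force: [-1.0, -0.6, 3.9]
grip_width: 0.0236
t 9.35 rem jigxy mm [3.92285257 3.03985164] z 63.7818175965872 yaw err deg 0.037597146031371764 F jig [-1.03 -0.48] 3.91 M [-0.279  0.627  0.057]
```

```bash
python3 -m handwheel '[{"fingers":-1,"x":-0.0003,"y":0,"z":0,"spin":0},{"fingers":-1,"x":-0.0006,"y":0,"z":0,"spin":0},{"fingers":-1,"x":-0.0009,"y":0,"z":0,"spin":0},{"fingers":-1,"x":-0.0012,"y":0,"z":0,"spin":0},{"fingers":-1,"x":-0.0015,"y":0,"z":0,"spin":0},{"fingers":-1,"x":-0.0018,"y":0,"z":0,"spin":0},{"fingers":-1,"x":-0.002,"y":0,"z":0,"spin":0},{"fingers":-1,"x":-0.002,"y":0,"z":0,"spin":0},{"fingers":-1,"x":-0.002,"y":0,"z":0,"spin":0},{"fingers":-1,"x":-0.002,"y":0,"z":0,"spin":0}]' 25; python3 s.py
```

```text
time_s: 10.35
ee_pos: [0.5227, 0.2065, 0.0638]
eef_rot: [-1.57, 0.0, -1.418]
force: [1.4, -2.8, 3.6]
grip_width: 0.0238
t 10.35 rem jigxy mm [3.97640662 1.23994688] z 63.83364360372416 yaw err deg 0.03238571739856688 F jig [ 0.99 -3.03] 3.58 M [-0.63  -0.118  0.081]
```

```bash
python3 -m handwheel '[{"fingers":-1,"x":-0.0001,"y":0,"z":0,"spin":0},{"fingers":-1,"x":-0.0002,"y":0,"z":0,"spin":0},{"fingers":-1,"x":-0.0003,"y":0,"z":0,"spin":0},{"fingers":-1,"x":-0.0004,"y":0,"z":0,"spin":0},{"fingers":-1,"x":-0.0005,"y":0,"z":0,"spin":0},{"fingers":-1,"x":-0.0006,"y":0,"z":0,"spin":0},{"fingers":-1,"x":-0.0007,"y":0,"z":0,"spin":0},{"fingers":-1,"x":-0.0007,"y":0,"z":0,"spin":0},{"fingers":-1,"x":-0.0007,"y":0,"z":0,"spin":0},{"fingers":-1,"x":-0.0007,"y":0,"z":0,"spin":0}]' 25; python3 s.py
```

```text
time_s: 11.35
ee_pos: [0.5224, 0.2071, 0.0638]
eef_rot: [-1.571, 0.0, -1.418]
force: [1.4, -3.5, 4.9]
grip_width: 0.0239
t 11.35 rem jigxy mm [4.09248182 0.56640891] z 63.78019092886622 yaw err deg 0.03476053991059125 F jig [ 0.81 -3.69] 4.88 M [-0.861 -0.14   0.079]
```

```bash
python3 -m handwheel '[{"fingers":-1,"x":-0.0001,"y":0,"z":0,"spin":0},{"fingers":-1,"x":-0.0002,"y":0,"z":0,"spin":0},{"fingers":-1,"x":-0.0003,"y":0,"z":0,"spin":0},{"fingers":-1,"x":-0.0004,"y":0,"z":0,"spin":0},{"fingers":-1,"x":-0.0005,"y":0,"z":0,"spin":0},{"fingers":-1,"x":-0.0006,"y":0,"z":0,"spin":0},{"fingers":-1,"x":-0.0007,"y":0,"z":0,"spin":0},{"fingers":-1,"x":-0.0007,"y":0,"z":0,"spin":0},{"fingers":-1,"x":-0.0007,"y":0,"z":0,"spin":0},{"fingers":-1,"x":-0.0007,"y":0,"z":0,"spin":0}]' 25; python3 s.py
```

```text
time_s: 12.35
ee_pos: [0.5223, 0.2078, 0.0638]
eef_rot: [-1.571, -0.0, -1.418]
force: [1.8, -4.0, 4.7]
grip_width: 0.0241
t 12.35 rem jigxy mm [ 4.15586498 -0.1275406 ] z 63.77040516624474 yaw err deg 0.03348612629306835 F jig [ 1.15 -4.21] 4.7 M [-0.889  0.025  0.088]
```

```bash
python3 -m handwheel '[{"fingers":-1,"x":0,"y":-0.0003,"z":0,"spin":0},{"fingers":-1,"x":0,"y":-0.0005,"z":0,"spin":0},{"fingers":-1,"x":0,"y":-0.0005,"z":0,"spin":0},{"fingers":-1,"x":-0.0002,"y":-0.0005,"z":0,"spin":0},{"fingers":-1,"x":-0.0004,"y":-0.0005,"z":0,"spin":0},{"fingers":-1,"x":-0.0006,"y":-0.0005,"z":0,"spin":0},{"fingers":-1,"x":-0.0008,"y":-0.0005,"z":0,"spin":0},{"fingers":-1,"x":-0.001,"y":-0.0005,"z":0,"spin":0},{"fingers":-1,"x":-0.001,"y":-0.0005,"z":0,"spin":0},{"fingers":-1,"x":-0.001,"y":-0.0005,"z":0,"spin":0}]' 25; python3 s.py
```

```text
time_s: 13.35
ee_pos: [0.5219, 0.2082, 0.0639]
eef_rot: [-1.572, -0.001, -1.418]
force: [0.1, -7.1, -2.5]
grip_width: 0.0242
t 13.35 rem jigxy mm [ 4.43077306 -0.53479977] z 63.90537101013572 yaw err deg 0.02594139160951947 F jig [-0.97 -7.06] -2.48 M [-1.438 -0.129 -0.073]
```

The long fence is now really in contact: the y force is -7 N with little downward load. Next I'll advance to the short fence.

```bash
python3 -m handwheel '[{"fingers":-1,"x":0,"y":0,"z":0.0004,"spin":0},{"fingers":-1,"x":0,"y":0,"z":0.0008,"spin":0},{"fingers":-1,"x":0,"y":0,"z":0.0012,"spin":0},{"fingers":-1,"x":0,"y":0,"z":0.0016,"spin":0},{"fingers":-1,"x":0,"y":0,"z":0.002,"spin":0},{"fingers":-1,"x":0,"y":0,"z":0.0024,"spin":0},{"fingers":-1,"x":0,"y":0,"z":0.0028,"spin":0},{"fingers":-1,"x":0,"y":0,"z":0.0032,"spin":0},{"fingers":-1,"x":0,"y":0,"z":0.0032,"spin":0},{"fingers":-1,"x":0,"y":0,"z":0.0032,"spin":0}]' 25; python3 s.py
```

```text
time_s: 14.35
ee_pos: [0.5246, 0.2086, 0.0638]
eef_rot: [-1.573, -0.001, -1.418]
force: [-3.3, -7.6, -1.8]
grip_width: 0.0239
t 14.35 rem jigxy mm [ 1.72460773 -0.5371184 ] z 63.78470412562966 yaw err deg 0.02782839364790668 F jig [-4.46 -7.02] -1.77 M [-1.612  0.702 -0.082]
```

```bash
python3 -m handwheel '[{"fingers":-1,"x":0,"y":0,"z":0.0002,"spin":0},{"fingers":-1,"x":0,"y":0,"z":0.0004,"spin":0},{"fingers":-1,"x":0,"y":0,"z":0.0006,"spin":0},{"fingers":-1,"x":0,"y":0,"z":0.0008,"spin":0},{"fingers":-1,"x":0,"y":0,"z":0.001,"spin":0},{"fingers":-1,"x":0,"y":0,"z":0.0012,"spin":0},{"fingers":-1,"x":0,"y":0,"z":0.0014,"spin":0},{"fingers":-1,"x":0,"y":0,"z":0.0014,"spin":0},{"fingers":-1,"x":0,"y":0,"z":0.0014,"spin":0},{"fingers":-1,"x":0,"y":0,"z":0.0014,"spin":0}]' 25; python3 s.py
```

```text
time_s: 15.35
ee_pos: [0.526, 0.2088, 0.0638]
eef_rot: [-1.573, -0.001, -1.418]
force: [-3.8, -6.4, 0.0]
grip_width: 0.0238
t 15.35 rem jigxy mm [ 0.34352898 -0.55919545] z 63.787210914971276 yaw err deg 0.029160427756165674 F jig [-4.7  -5.79] 0.04 M [-1.535  0.708 -0.089]
```

```bash
python3 -m handwheel '[{"fingers":-1,"x":0,"y":0,"z":0.0002,"spin":0},{"fingers":-1,"x":0,"y":0,"z":0.0004,"spin":0},{"fingers":-1,"x":0,"y":0,"z":0.0006,"spin":0},{"fingers":-1,"x":0,"y":0,"z":0.0008,"spin":0},{"fingers":-1,"x":0,"y":0,"z":0.001,"spin":0},{"fingers":-1,"x":0,"y":0,"z":0.001,"spin":0},{"fingers":-1,"x":0,"y":0,"z":0.001,"spin":0},{"fingers":-1,"x":0,"y":0,"z":0.001,"spin":0},{"fingers":-1,"x":0,"y":0,"z":0.001,"spin":0},{"fingers":-1,"x":0,"y":0,"z":0.001,"spin":0}]' 25; python3 s.py
```

```text
time_s: 16.35
ee_pos: [0.5264, 0.2089, 0.0638]
eef_rot: [-1.575, -0.001, -1.418]
force: [-8.7, -9.2, 3.2]
grip_width: 0.0238
t 16.35 rem jigxy mm [-0.11389906 -0.54031799] z 63.81771153768488 yaw err deg 0.02740137170789403 F jig [-10.02  -7.72] 3.23 M [-1.717  1.533 -0.071]
```

Both fences now respond: -10 N in x, advancing 0.46 mm of the 1.0 mm commanded. I'll add a little push on each for margin.

```bash
python3 -m handwheel '[{"fingers":-1,"x":-0.0001,"y":0,"z":0.0001,"spin":0},{"fingers":-1,"x":-0.0002,"y":0,"z":0.0002,"spin":0},{"fingers":-1,"x":-0.0003,"y":0,"z":0.0003,"spin":0},{"fingers":-1,"x":-0.0004,"y":0,"z":0.0004,"spin":0},{"fingers":-1,"x":-0.0005,"y":0,"z":0.0005,"spin":0},{"fingers":-1,"x":-0.0005,"y":0,"z":0.0005,"spin":0},{"fingers":-1,"x":-0.0005,"y":0,"z":0.0005,"spin":0},{"fingers":-1,"x":-0.0005,"y":0,"z":0.0005,"spin":0},{"fingers":-1,"x":-0.0005,"y":0,"z":0.0005,"spin":0},{"fingers":-1,"x":-0.0005,"y":0,"z":0.0005,"spin":0}]' 25; python3 s.py
python3 - <<'E'
from h import *
for n in("wrist","scene"):
    c=cams.get_calibration(n); p,d=cams.camera(n); W=cloud(d,c); np.save(f"pics/{n}4.npy",W)
    q=p if n=="wrist" else cv2.resize(p[170:300,310:450],None,fx=5,fy=4.5,interpolation=cv2.INTER_CUBIC)
    cv2.imwrite(f"pics/{n}4.png",q[:,:,::-1])
E
python3 s.py
```

```text
time_s: 17.35
ee_pos: [0.5265, 0.2089, 0.0638]
eef_rot: [-1.576, -0.002, -1.418]
force: [-11.6, -13.8, 6.5]
grip_width: 0.0239
t 17.35 rem jigxy mm [-0.15510352 -0.58389974] z 63.81244027193873 yaw err deg 0.02770491451242485 F jig [-13.6  -11.84] 6.49 M [-2.545  2.198 -0.093]
t 17.45 rem jigxy mm [-0.16446057 -0.59015944] z 63.82219056423716 yaw err deg 0.027700402780380884 F jig [-13.7  -11.26] 4.99 M [-2.506  2.178 -0.062]
```

View pics/wrist4.png

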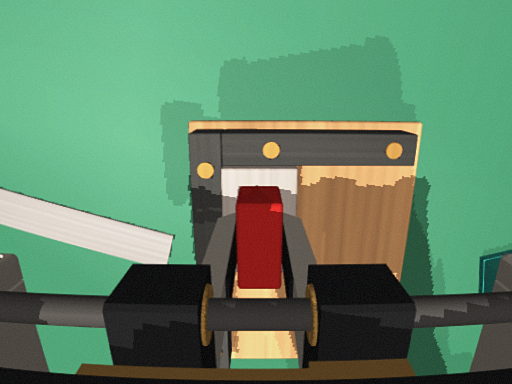

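View pics/scene4.png

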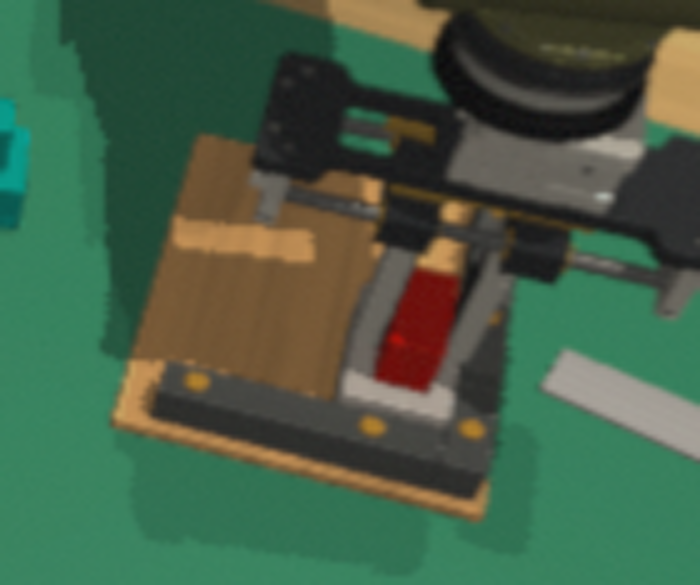

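The wrist view shows the body's left edge (u≈222) meeting the long fence and its front edge (v≈167) meeting the short fence, with no gap. The scene crop agrees. I'll hold once to check it is steady, then hand in.

```bash
python3 -m handwheel '[{"fingers":-1,"x":0,"y":0,"z":0,"spin":0},{"fingers":-1,"x":0,"y":0,"z":0,"spin":0},{"fingers":-1,"x":0,"y":0,"z":0,"spin":0},{"fingers":-1,"x":0,"y":0,"z":0,"spin":0},{"fingers":-1,"x":0,"y":0,"z":0,"spin":0},{"fingers":-1,"x":0,"y":0,"z":0,"spin":0},{"fingers":-1,"x":0,"y":0,"z":0,"spin":0},{"fingers":-1,"x":0,"y":0,"z":0,"spin":0},{"fingers":-1,"x":0,"y":0,"z":0,"spin":0},{"fingers":-1,"x":0,"y":0,"z":0,"spin":0}]' 25; python3 s.py; python3 - <<'E'
from h import *
W=np.load("pics/wrist4.npy"); v,u=np.mgrid[:384,:512]; z=W[...,2]
m=(z>.036)&(z<.046)&(u>212)&(u<304)&(v>160)&(v<215); J=np.radians(8.72); R=np.array([[np.cos(J),np.sin(J)],[-np.sin(J),np.cos(J)]])
q=(W[m][:,:2]*1e3-[557.4,236.8])@R.T; print("body top z",np.median(W[m][:,2]),"near edges rel corner: x max",np.percentile(q[:,0],99),"y",np.percentile(q[:,1],[1,99]))
E
```

```text
time_s: 18.45
ee_pos: [0.5265, 0.2089, 0.0638]
eef_rot: [-1.576, -0.002, -1.418]
force: [-12.5, -13.1, 6.7]
grip_width: 0.0239
t 18.45 rem jigxy mm [-0.15636382 -0.57330361] z 63.812214727343694 yaw err deg 0.024353449243049496 F jig [-14.35 -11.09] 6.69 M [-2.478  2.21  -0.05 ]
body top z 0.04023291959867428 near edges rel corner: x max 0.1522755299635733 y [-44.89653912   0.06306457]
```

Everything is steady, and the body's edges lie within 0.2 mm of the measured corner. Handing in.

```bash
python3 -c "
from station import workorder; print(workorder.hand_in())"; python3 s.py
```

```text
the job is handed in; nothing more can be done
None
the job is handed in; nothing more can be done
```

The red-gripped block is seated in the jig's corner and was handed in at about 18.5 s (limit 48 s), still gripped and pressed against both fences. The hand-in gives no verdict, so these are my own last checks:

- **Position:** the body's edges are within about 0.2 mm of the measured inner corner. Its top is at 40.2 mm (expected 40 mm), so it lies flat on the board.
- **Squareness:** the gripper's yaw is within 0.1° of the jig's. The tool leans about 0.3° under the push.
- **Push:** about 14 N toward the short fence and 11 N toward the long fence, well under 40 N and steady over the last second. These are wrist readings and include some drag, so the actual force on each fence is uncertain. On the last push each way the block did not move further, which confirms it touches both.
- **Grip:** the fingers hold the grip bar at 24 mm opening, with the grip set to 25 N.
- **Disagreement:** the long fence was about 0.5 mm further away than first measured from the camera. The drag I felt before reaching it was not mistaken for the fence.
- **Bystanders:** my route stayed clear of the blue block, jar and mallet, but I did not re-measure them at the end.

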